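Release the water filter's access panel

ROBOT

A 6-joint arm with a two-finger parallel gripper is mounted at the origin on a cart in front of the work surface, level with it; the furniture and walls round the work are solid. World frame = base frame: x ahead of the robot, y to its left, z up, the work surface at z = 0. Lengths are in mm, angles in rad, forces in N, time in s.
With the tool pointing down it reaches from about 400 to 925 mm from the base axis. Payload 12.5 kg.
Tool frame: the origin (TCP) lies on the front face of the gripper's body, between the roots of the fingers; the fingertips stand 78 mm ahead of it and the grasp point (between the pads) lies 59 mm ahead of it (env.nose_length is the distance from the TCP to the fingertips, in mm); z points along the fingers, y is the line along which they close (so a half turn about z gives the same grasp; the last joint's range is limited). The gripper opens to 95 mm and grips with 3 to 60 N. Pads are 20 mm wide; open, the fingers measure 119 mm over their backs; the gripper's body (75 mm by 180 mm) begins 59 mm behind the grasp point.
Start: joints at [1.033, 0.491, 1.559, -0, 1.092, -0.106], TCP at [261.549, 567.653, 292.261] pointing down, gripper open.
Joint ranges: [-3.1, 3.1], [-0.84, 2.19], [0.05, 2.79], [-1.13, 4.28], [0.06, 2.93], [-2.69, 2.69]. Speed limits (rad/s): [2.22, 2.22, 2.79, 3.14, 3.14, 3.14].

INTERFACE

Orientations are given as [roll, pitch, yaw] about the fixed x, y, z axes, in that order (R = Rz(yaw) Ry(pitch) Rx(roll)).
In Python, from cell import env gives the robot as it stands.
- The arm moves only by the tool jog_arm, never from a script. Its argument "motion" is a list of rows, each a list of 7 numbers: the turn, a rotation vector about the tool's x, y, z in degrees, then the shift along the tool's x, y, z in mm, then the finger opening in mm, from 0 to 95.1. In form: [[wx, wy, wz, x, y, z, hand], ...]. A call has 1 to 10 rows; each row shifts and turns the commanded pose from where the row before left it, along the tool's axes as they then stand; what a row does not reach is not made up. A row lasts 1/8 s, in which the tool goes at most 62.5 mm and 10.7 degrees, less where a joint would pass 70% of its speed; a pose out of reach is approached as far as the arm can. A call is refused whole if a number of a shift passes 62.5 or a number of a turn 10.7, either way. A call with a gripper value outside its range is refused whole. The fingers move at their own pace and stop on an object; the grip force is fixed at half the most. Time passes only in rows, so rows that do not move let the fingers close. It gives the time, the measured TCP pose, the force, the opening and the grip force at its end, in the units of the state.
- env.state(): the state, without advancing time (a new reading comes with each control period).
- env.read_camera(name): name is "scene" or "side" or "wrist"; returns a dict with "color" (480x640x3 uint8, red, green, blue), "z_map" (480x640 float32, mm along the optical axis (not along the pixel's ray), 0 where there is no reading), "camera_matrix" (3x3 intrinsics, pixels), "world_to_cam" (4x4, takes a point from world to camera coordinates). Camera axes: x right, y up, looking along -z (the intrinsics and any distortion apply to the point x, -y, -z); pixel columns grow to the right and rows downward; lengths in mm; the calibration is good to about 2 mm. A picture is of the moment at which its call begins.
- env.job_done(): hands the job in; it is judged then, once.
Trained networks look in the newest picture that a camera, given by its name, has taken for a name from the list of things; names that differ only in an ending like _2 or _b are one class to them, and where a whole thing is asked for, a point or a joint stands for the part that bears it (a point fixed in the world has none). Each returns a list of dicts, best first, with "score" (0 to 1); they miss things now and then, are a little off and sometimes report something else, mostly with a low value. They report only what shows in the picture. A call takes as long as a camera call. They do not tell look-alikes from the thing itself.
- env.recognise(camera, thing): "location" ([column, row] in pixels, amid what is visible of it).
The state is a dict: "t": time; "joints": joint angles; "qvel": joint speeds; "tau": joint torques, N m; "eef_pos": TCP position; "tcp_rot": TCP orientation; "ft_force": force on the tool from outside, world axes, zero at the start; "moment": the same for the moment, N m; "opening": opening from 0.0 (shut) to 1.0 (fully open); "grip_force": force on a finger pad.
Only numpy, scipy, OpenCV 4.12 (cv2) and the standard library are available. Lean on these libraries where they do the work, as an engineer would, in place of code of your own. Each camera call takes 0.05 s, during which the arm holds its last target. There are 200 camera calls.

TASK

The water filter unit on the worktop needs a new cartridge. Take the screwdriver from its holder and give both slotted fasteners of the grey access panel their quarter turn anticlockwise, until the panel springs ajar; turn them only with the screwdriver, not with the fingers. Then stand the screwdriver back in its holder, and leave the white mug and the spare cartridge where they stand.

Things in the scene. Friction and masses are not known exactly. Their poses are not given: they have to be found in the camera images.
- filter_unit: Water filter unit: white fixed box, 220 mm deep (x) by 300 mm wide (y), 115 mm tall, on the worktop; origin at the centre of its underside, z up, -x is its front. On top, the grey access panel (170 x 294 mm, 9 mm thick, top at z = 124 mm) is hinged along its rear edge (62 mm behind the origin). Two slotted fasteners sit in the panel's front corners, 75 mm ahead of the origin and 95 mm to either side; each carries a cam tongue below that hooks under a ledge of the box.
- panel (a joint): Hinge of the access panel: 0 = shut, grows as its front edge rises. A spring lifts it (about 4 N at the front edge) to its stop at 0.21 (front edge 36 mm up) once both cams are clear; with one still locked it stays shut.
- panel_edge (a point): Middle of the access panel's front edge, on its top face.
- left_fastener (a joint): Turn of the left fastener (at the unit's +y side): 0 = locked, slot pointing to the red dots (along the unit's y, parallel to the panel's front edge); grows anticlockwise seen from above, to a stop at 1.571 = released, slot pointing to the green dots (along the unit's x). It starts between 0 and 0.2. The cam comes clear at about 1.15. It turns with about 0.05 N m of friction and stays where it is left.
- right_fastener (a joint): The same for the right fastener (at the unit's -y side); it also releases anticlockwise.
- left_slot (a point): Left fastener: steel round head, 36 mm diameter, in a black ring with dots; this point is the middle of the slot's mouth, level with the head's top (135.5 mm above the worktop while the panel is shut). The slot runs along this point's own y axis, right across the head, open at both ends: 5.5 mm wide, 8 mm deep, its upper edges bevelled to a mouth 9.5 mm wide. z is up along the head's axis.
- right_slot (a point): The same for the right fastener.
- driver: Wide-blade screwdriver, 150 mm long, 0.13 kg, loose, standing blade down in its holder. Origin at the middle of the blade's tip edge; z runs up the tool. Blade: 20 mm wide along x, 3 mm thick along y (1.8 mm at the tip), for the lowest 13 mm; round shank 8.4 mm; round hand guard 45 mm diameter at z = 62 to 71 mm; orange and black handle z = 70 to 150 mm, 34 mm along x by 25 mm along y, with flat sides.
- driver_grip (a point): Point on the screwdriver's axis half way up the handle, 115 mm above the blade tip; same axes as the screwdriver. Grip here from above across the 25 mm (y).
- driver_tip (a point): Middle of the tip edge of the screwdriver's blade.
- driver_stand: Screwdriver holder: dark steel round stand, fixed, 84 mm foot, 70 mm tall, origin at the centre of its underside. The mouth on top is a round hole of 30 mm diameter in a rim of 47 mm diameter; the hole is 66 mm deep. The screwdriver hangs upright with its hand guard resting on the rim (tip 8 mm above the worktop), at any yaw.
- stand_mouth (a point): Centre of the holder's mouth, at the height of the rim.
- mug: White mug, 101 mm tall, loose bystander.
- cartridge: Spare filter cartridge, white with a blue cap, 62 mm diameter, 154 mm tall, standing, loose bystander.
There are look-alikes about, which are no part of the job. Leave any pink look-alike of the driver_stand alone.

How it is judged:
By the outcome, as a careful person would: the job done as asked, in the order asked, and still so for the second after the job is handed in, with the robot touching nothing.
It also fails if it takes over 61 s, if anything falls off the work surface, if the arm or the gripper's body presses on something with over 40 N, if the wrist force passes 120 N, or if a joint passes its speed limit or range.

## Working session

There is one attempt and no reset: what is moved stays moved. The work goes in short steps, Python scripts to look and compute and a tool call to move; the robot and the scene stay as the last step left them, time stands still between calls to the robot, and variables do not carry over. Pictures are saved under pics/ and viewed, at most 10 in all, crops included, and the job is handed in when it is done.

Besides the shell and the picture viewer there is one more tool, called by a JSON object that holds its "api" and its "payload", one argument or row to a line. jog_arm: Moves the arm, as the interface text tells. Its arguments: {"type":"object","properties":{"motion":{"type":"array"}},"required":["motion"]}

```bash
ls; mkdir -p pics; cat > h.py <<'E'
import numpy as np, cv2
from cell import env
from scipy.spatial.transform import Rotation as R
def shot(n, f=None):
    c=env.read_camera(n)
    if f: cv2.imwrite('pics/'+f, c["color"][:,:,::-1])
    return c
def world(c,u,v,z=None):
    """pixel -> world, by depth"""
    K=c["camera_matrix"]; d=c["z_map"][int(round(v)),int(round(u))] if z is None else z
    p=np.array([(u-K[0,2])/K[0,0]*d, -(v-K[1,2])/K[1,1]*d, -d,1])
    return (np.linalg.inv(c["world_to_cam"])@p)[:3]
def onplane(c,u,v,h):
    a=world(c,u,v,100.);b=world(c,u,v,1000.)
    return a+(b-a)*(h-a[2])/(b[2]-a[2])
def cloud(c):
    K=c["camera_matrix"]; d=c["z_map"]; v,u=np.indices(d.shape)
    P=np.stack([(u-K[0,2])/K[0,0]*d,-(v-K[1,2])/K[1,1]*d,-d,np.ones_like(d)],-1)
    W=(P@np.linalg.inv(c["world_to_cam"]).T)[...,:3]; W[d==0]=np.nan
    return W
E
python3 - <<'E'
from h import *
print(env.state())
for n in ("scene","side"):
    c=shot(n,n+"0.png"); print(n,c["camera_matrix"].tolist(),np.linalg.inv(c["world_to_cam"])[:3,3])
    for t in ["filter_unit","driver","driver_grip","driver_stand","stand_mouth","left_slot","right_slot","mug","cartridge","panel_edge"]:
        for r in env.recognise(n,t):
            u,v=r["location"]; print(t,round(r["score"],2),np.round([u,v]),np.round(world(c,u,v)))
E
```

```text
pics
{'t': 0.0, 'joints': array([ 1.03340369e+00,  4.91593927e-01,  1.55946024e+00,  1.19596924e-05,
        1.09171317e+00, -1.05611968e-01]), 'qvel': array([ 7.01066128e-05, -3.65405524e-04,  6.91634585e-04,  9.46547060e-04,
        7.17931649e-04,  6.24826592e-04]), 'tau': array([-1.25213563e-03, -6.12639499e+01, -2.58188760e+01,  6.92002242e-02,
        4.81184316e-02, -7.13330587e-05]), 'eef_pos': array([261.45657512, 567.50647148, 291.63663376]), 'tcp_rot': array([-3.14042563e+00, -1.34378069e-04,  2.70980638e+00]), 'ft_force': array([ 0.45054754, -0.34680492, -0.80799645]), 'moment': array([ 0.00463368,  0.00403074, -0.05369808]), 'grip_force': 0.0, 'opening': 1.001550984580839}
scene [[543.8773732446248, 0.0, 317.40223406358973], [0.0, 543.8773732446248, 233.82646113286566], [0.0, 0.0, 1.0]] [ 513.46545226 1028.37057949  979.7902936 ]
filter_unit 0.67 [301. 242.] [571.  26. 125.]
driver 0.69 [368. 313.] [427. 274. 145.]
driver_grip 0.91 [371. 312.] [419. 269. 141.]
driver_stand 0.58 [310. 322.] [549. 207.  38.]
driver_stand 0.47 [356. 338.] [445. 229.   9.]
stand_mouth 0.91 [
[... 383 characters left out ...]
4077744 1131.22282808]
filter_unit 0.76 [307. 250.] [571. -25. 121.]
filter_unit 0.3 [240. 328.] [660. 207. 141.]
driver 0.84 [344. 381.] [415. 265. 148.]
driver_grip 0.79 [344. 380.] [416. 265. 156.]
driver_stand 0.87 [340. 395.] [417. 274.  58.]
driver_stand 0.81 [295. 348.] [540. 202.  73.]
driver_stand 0.21 [342. 379.] [420. 264. 156.]
stand_mouth 0.78 [295. 347.] [541. 198.  71.]
left_slot 0.76 [332. 278.] [493.  37. 132.]
left_slot 0.65 [396. 177.] [ 396. -331.   78.]
left_slot 0.61 [318. 243.] [547. -49. 125.]
right_slot 0.43 [346. 211.] [ 502. -152.  134.]
mug 0.81 [396. 176.] [ 397. -333.   82.]
cartridge 0.67 [242. 331.] [654. 210. 137.]
panel_edge 0.84 [318. 246.] [546. -41. 124.]
```

View pics/scene0.png

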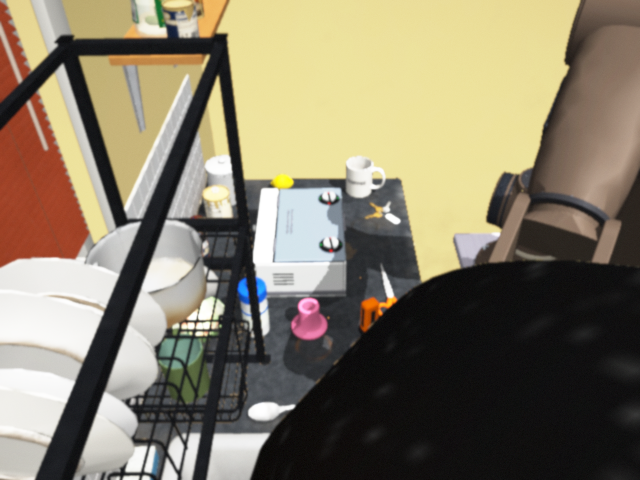

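```bash
python3 - <<'E'
import cv2
i=cv2.imread('pics/side0.png')
cv2.imwrite('pics/side0c.png',cv2.resize(i[190:430,220:420],None,fx=2.5,fy=2.5,interpolation=cv2.INTER_CUBIC))
E
```

```text
(no output)
```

View pics/side0c.png

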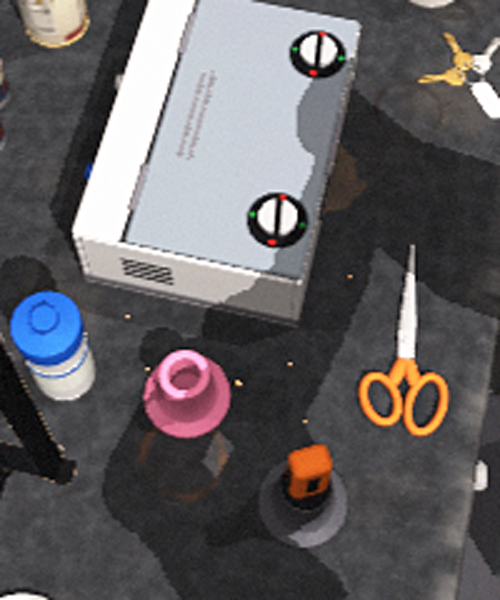

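The pictures show the orange driver standing in the dark steel stand at side (344,385). The pink stand at (295,347) is the empty look-alike. The two fasteners are at side (332,278) and (346,211), and their red dots lie along the panel's front edge. Next I'll measure positions.

```bash
python3 - <<'E'
from h import *
for n in ("side","scene"):
    c=shot(n); W=cloud(c); x,y,z=W[...,0],W[...,1],W[...,2]; C=c["color"].astype(int)
    # panel top
    m=(abs(z-124)<4)&(x>440)&(x<720)&(y>-280)&(y<130)
    r=cv2.minAreaRect(W[m][:,:2].astype(np.float32)); print(n,'panel',r, np.median(z[m]), m.sum())
    m=(z>131)&(z<140)&(x>440)&(x<560)&(y>-230)&(y<120)
    for lo,hi in((-230,-60),(-60,110)):
        q=m&(y>lo)&(y<hi)
        if q.sum()>20: print('head',cv2.minEnclosingCircle(W[q][:,:2].astype(np.float32)),W[q].mean(0),q.sum())
    # handle top
    q=(z>151)&(z<166)&(abs(x-417)<40)&(abs(y-268)<40)
    if q.sum(): print('handle top',q.sum(),W[q].mean(0),cv2.minAreaRect(W[q][:,:2].astype(np.float32)))
    q=(z>85)&(z<166)&(abs(x-417)<40)&(abs(y-268)<40)
    print('handle',q.sum(),cv2.minAreaRect(W[q][:,:2].astype(np.float32)))
    q=(z>4)&(z<40)&(abs(x-417)<70)&(abs(y-268)<70)
    print('foot',q.sum(),cv2.minEnclosingCircle(W[q][:,:2].astype(np.float32)))
c=shot("wrist","wrist0.png")
w=np.linalg.inv(c["world_to_cam"]); s=env.state()
print('cam in tool',R.from_euler('xyz',s['tcp_rot']).inv().apply(w[:3,3]-s['eef_pos']), (R.from_euler('xyz',s['tcp_rot']).inv().as_matrix()@w[:3,:3]).round(2).tolist(),c["camera_matrix"][0])
E
```

```text
side panel ((570.865478515625, -60.80564880371094), (223.47720336914062, 300.648681640625), 0.7959689497947693) 123.8261524820744 8492
head ((498.1125793457031, -154.09194946289062), 19.116111755371094) [ 499.00334588 -154.61434461  135.50947338] 117
head ((496.4795227050781, 33.4142951965332), 18.395118713378906) [496.67745369  34.36687406 135.00739335] 140
handle top 187 [418.23671762 253.90096992 156.3531913 ] ((417.6819152832031, 253.19566345214844), (33.55564880371094, 24.378787994384766), 31.33649444580078)
handle 316 ((418.31427001953125, 253.60748291015625), (34.992794036865234, 25.882518768310547), 28.025583267211914)
foot 589 ((405.1897277832031, 273.4960021972656), 76.95061492919922)
scene panel ((574.1580810546875, -57.531280517578125), (223.8209228515625, 302.28790283203125), 0.9504806995391846) 123.80071440660151 5747
head ((504.267822265625, -151.11459350585938), 21.94024658203125) [ 503.13502944 -151.78861185  134.95664107] 78
head ((508.58477783203125, 15.148331642150879), 41.36585235595703) [500.68159648  37.19399993 135.04840843] 104
handle top 153 [421.07616597 258.80562188 156.22456041] ((420.46771240234375, 256.9819030761719), (32.86414337158203, 24.338098526000977), 30.794536590576172)
handle 461 ((421.44732666015625, 257.66070556640625), (35.92905807495117, 25.800296783447266), 26.346633911132812)
foot 38 ((469.028076171875, 233.98452758789062), 32.160682678222656)
cam in tool [ 6.73360130e+01 -7.60800978e-02 -9.23535283e+01] [[-0.0, 0.97, 0.24], [1.0, 0.0, 0.0], [0.0, 0.24, -0.97]] [355.71827943   0.         319.48324659]
```

```bash
cat >> h.py <<'E'
def plan(pos,yaw,n,hand,start=None):
    """rows (tool axes) from the measured pose to pos, yaw[deg] in n rows, tool kept pointing down"""
    s=env.state(); p=np.array(s['eef_pos']) if start is None else np.array(start[:3],float)
    M=R.from_euler('xyz',s['tcp_rot'])
    y0=np.degrees(s['tcp_rot'][2]) if start is None else start[3]
    if start is not None: M=R.from_euler('xyz',[180,0,y0],degrees=True)
    tgt=np.array(pos,float); rows=[]
    for k in range(n):
        want=R.from_euler('xyz',[180,0,y0+(yaw-y0)*(k+1)/n],degrees=True)
        d=M.inv().apply((tgt-p)/(n-k)); w=(M.inv()*want).as_rotvec(degrees=True)
        d=d.round(1); w=w.round(2); rows.append([*w.tolist(),*d.tolist(),hand])
        p=p+M.apply(d); M=M*R.from_rotvec(w,degrees=True)
    print(rows); print('end',p.round(1),M.as_euler('xyz',degrees=True).round(2))
E
python3 - <<'E'
from h import *
for n in ("side","scene"):
    c=shot(n); W=cloud(c)
    m=(W[...,2]>170)&(W[...,0]>100)&(W[...,0]<760)&(W[...,1]<450)&(W[...,1]>-450)
    P=W[m]; print(n,len(P))
    if len(P): print(np.percentile(P,[0,5,50,95,100],axis=0).round())
    # coarse grid
    g={}
    for p in P: k=tuple((p[:2]//60*60).astype(int)); g[k]=(g.get(k,(0,999,0))[0]+1,min(g.get(k,(0,999,0))[1],p[2]),max(g.get(k,(0,0,0))[2],p[2]))
    print({k:(v[0],int(v[1]),int(v[2])) for k,v in sorted(g.items()) if v[0]>5})
plan([419,256,330],30,12,95)
E
```

```text
side 35598
[[ 100. -251.  170.]
 [ 157.  -56.  303.]
 [ 645.  338.  651.]
 [ 752.  428.  711.]
 [ 760.  450.  740.]]
{(np.int64(60), np.int64(-60)): (251, 170, 260), (np.int64(60), np.int64(0)): (187, 172, 237), (np.int64(120), np.int64(-60)): (61, 172, 235), (np.int64(120), np.int64(0)): (13, 183, 208), (np.int64(120), np.int64(180)): (135, 661, 709), (np.int64(120), np.int64(240)): (1586, 625, 740), (np.int64(120), np.int64(300)): (2665, 617, 716), (np.int64(120), np.int64(360)): (3275, 646, 693), (np.int64(180), np.int64(300)): (2104, 588, 688), (np.int64(180), np.int64(360)): (5176, 552, 679), (np.int64(180), np.int64(420)): (658, 544, 647), (np.int64(240), np.int64(420)): (47, 518, 580), (np.int64(600), np.int64(240)): (3500, 170, 717), (np.int64(600), np.int64(300)): (1649, 170, 711), (np.int64(600), np.int64(360)): (1815, 170, 711), (np.int64(600), np.int64(420)): (1022, 170, 711), (np.int64(660), np.int64(240)): (1915, 283, 716), (np.int64(660), np.int64(300)): (563, 170, 708), (np.int64(660), np.int64(360)): (614, 172, 708), (np.int64(660), np.int64(420)): (626, 172, 708), (
[... 2180 characters left out ...]
720), np.int64(300)): (130, 170, 391), (np.int64(720), np.int64(360)): (1351, 171, 479), (np.int64(720), np.int64(420)): (279, 171, 402)}
[[0.0, -0.0, 10.44, -22.8, -18.1, -3.1, 95], [0.0, -0.0, 10.44, -25.7, -13.7, -3.2, 95], [0.0, -0.0, 10.43, -27.7, -8.8, -3.1, 95], [0.0, -0.0, 10.44, -28.9, -3.6, -3.2, 95], [0.0, -0.0, 10.44, -29.0, 1.7, -3.1, 95], [0.0, -0.0, 10.44, -28.3, 6.9, -3.2, 95], [-0.0, -0.0, 10.44, -26.5, 11.9, -3.1, 95], [-0.0, -0.0, 10.43, -23.9, 16.5, -3.2, 95], [-0.0, -0.0, 10.44, -20.6, 20.6, -3.1, 95], [-0.0, -0.0, 10.44, -16.5, 24.0, -3.2, 95], [-0.0, -0.0, 10.44, -11.9, 26.6, -3.1, 95], [-0.0, -0.0, 10.44, -6.8, 28.3, -3.2, 95]]
end [419. 256. 330.] [-180.   -0.   30.]
```

View pics/side0.png

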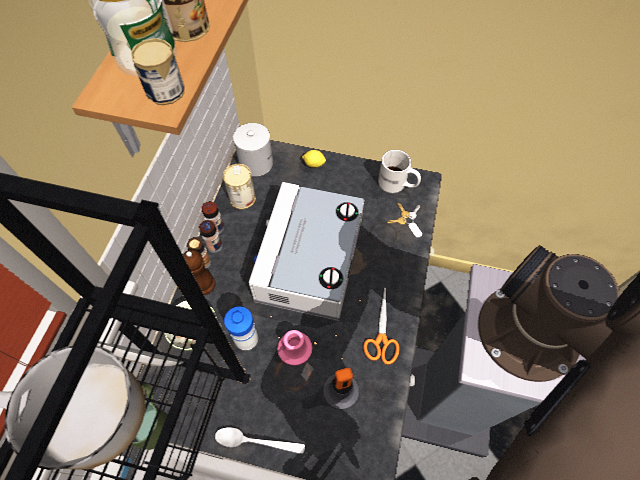

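The side view confirms the layout. The rack's legs stand at x>600, y>240, clear of the path.

{"api": "jog_arm", "payload": {
  "motion": [
    [0,0,10.4,-23,-18,-3,95],
    [0,0,10.4,-26,-14,-3,95],
    [0,0,10.4,-28,-9,-3,95],
    [0,0,10.4,-29,-4,-3,95],
    [0,0,10.4,-29,2,-3,95],
    [0,0,10.4,-28,7,-3,95],
    [0,0,10.4,-26,12,-3,95],
    [0,0,10.4,-24,17,-3,95],
    [0,0,10.4,-21,21,-3,95],
    [0,0,10.4,-16,24,-3,95]
  ]
}}

```text
t: 2.6
eef_pos: [395.3, 307.1, 322.5]
tcp_rot: [3.142, -0.0, 0.889]
ft_force: [-0.3, 1.0, 0.2]
opening: 1.002
grip_force: 0.0
```

{"api": "jog_arm", "payload": {
  "motion": [
    [0,0,10.4,-12,27,-3,95],
    [0,0,10.4,-7,28,-3,95],
    [0,0,0,0,0,0,95]
  ]
}}

```text
t: 2.98
eef_pos: [422.2, 254.9, 328.5]
tcp_rot: [3.141, -0.001, 0.529]
ft_force: [-0.1, -0.1, -0.6]
opening: 1.0
grip_force: 0.0
```

```bash
python3 - <<'E'
from h import *
s=env.state(); print(s['t'],s['eef_pos'],np.degrees(s['tcp_rot']),s['joints'])
c=shot("wrist","wrist1.png"); W=cloud(c); x,y,z=W[...,0],W[...,1],W[...,2]
near=(abs(x-420)<45)&(abs(y-256)<45)
for lo,hi in((153,162),(140,162)):
    q=near&(z>lo)&(z<hi); print(lo,q.sum(),W[q].mean(0),cv2.minAreaRect(W[q][:,:2].astype(np.float32)))
q=near&(z>66)&(z<84); print('guard/rim',q.sum(),cv2.minEnclosingCircle(W[q][:,:2].astype(np.float32)))
for t in("driver_grip","driver_stand"): print(t,[(r['score'],r['location']) for r in env.recognise("wrist",t)])
E
```

```text
2.975 [422.15713555 254.91480858 328.50725861] [ 1.79994434e+02 -3.68168228e-02  3.03078975e+01] [ 4.09213780e-01  2.63028872e-01  1.82456216e+00 -2.26525138e-05
  1.05335205e+00  1.45104874e+00]
153 1216 [421.22677458 253.40892201 156.90691811] ((420.26177978515625, 252.98944091796875), (33.12636947631836, 24.29759979248047), 30.682764053344727)
140 1368 [422.22730618 253.99618752 156.03350069] ((420.55242919921875, 253.05279541015625), (34.86076354980469, 24.44672393798828), 30.337221145629883)
guard/rim 658 ((420.3985595703125, 252.88876342773438), 23.392471313476562)
driver_grip [(0.96, [322.8, 232.1])]
driver_stand [(0.91, [319.3, 200.4]), (0.64, [437.2, 141.4]), (0.45, [584.4, 273.3])]
```

View pics/wrist1.png

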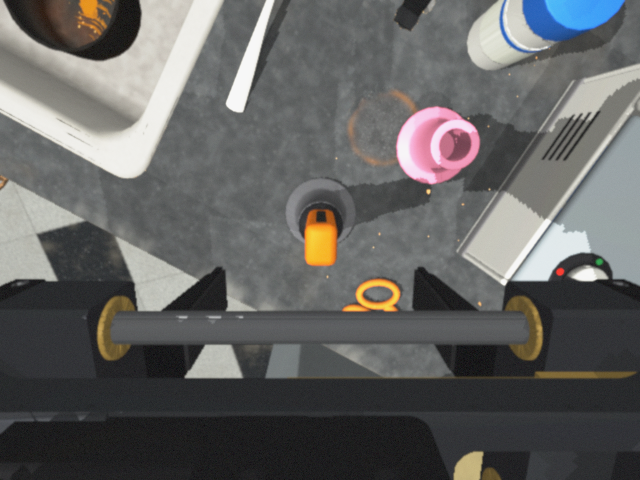

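The driver sits in the grey stand at wrist (320,225); the pink one at (438,145) is empty. I'll go down over the handle and grip it.

{"api": "jog_arm", "payload": {
  "motion": [
    [0,0,0,-2.5,0.7,50,95],
    [0,0,0,0,0,50,95],
    [0,0,0,0,0,36,95],
    [0,0,0,0,0,10.5,95],
    [0,0,0,0,0,0,95],
    [0,0,0,0,0,0,20],
    [0,0,0,0,0,0,20],
    [0,0,0,0,0,0,20],
    [0,0,0,0,0,0,20]
  ]
}}

```text
t: 4.25
eef_pos: [419.8, 254.1, 182.0]
tcp_rot: [3.142, -0.001, 0.532]
ft_force: [-0.2, 0.0, 0.1]
opening: 0.637
grip_force: 0.0
```

```bash
python3 - <<'E'
from h import *
s=env.state(); print(s['t'],s['eef_pos'],np.degrees(s['tcp_rot']),s['opening'],s['grip_force'],s['ft_force'],s['moment'])
E
```

```text
4.25 [419.78176154 254.11629699 182.04454266] [ 1.79999880e+02 -3.45801943e-02  3.04585407e+01] 0.6370633114330373 0.0 [-0.22050519  0.04669032  0.11278254] [-0.06287845  0.10704086  0.00213106]
```

{"api": "jog_arm", "payload": {
  "motion": [
    [0,0,0,0,0,0,15],
    [0,0,0,0,0,0,15],
    [0,0,0,0,0,0,15],
    [0,0,0,0,0,0,15],
    [0,0,0,0,0,0,15],
    [0,0,0,0,0,0,15]
  ]
}}

```text
t: 5.0
eef_pos: [419.8, 254.1, 181.7]
tcp_rot: [-3.142, -0.0, 0.532]
ft_force: [0.7, -0.1, -1.7]
opening: 0.262
grip_force: 30.0
```

{"api": "jog_arm", "payload": {
  "motion": [
    [0,0,0,0,0,-20,15],
    [0,0,0,0,0,-50,15],
    [0,0,0,0,0,-60,15],
    [0,0,0,0,0,-58,15]
  ]
}}

```text
t: 5.5
eef_pos: [419.3, 254.0, 371.6]
tcp_rot: [-3.141, 0.0, 0.532]
ft_force: [0.6, -0.4, -1.8]
opening: 0.263
grip_force: 30.0
```

```bash
python3 - <<'E'
from h import *
s=env.state(); print(s['t'],s['eef_pos'],np.degrees(s['tcp_rot']))
plan([498,-44,370],91,7,15,start=[419.8,254.1,370,30.5])
E
```

```text
5.5 [419.28531405 253.96289038 371.61164458] [-1.79989770e+02  1.50179682e-02  3.04622942e+01]
[[0.0, 0.0, -8.64, -12.0, 42.4, 0.0, 15], [-0.0, 0.0, -8.65, -18.2, 40.1, 0.0, 15], [-0.0, 0.0, -8.64, -24.0, 36.9, 0.0, 15], [-0.0, 0.0, -8.64, -29.3, 32.8, 0.0, 15], [-0.0, 0.0, -8.64, -33.9, 28.1, 0.0, 15], [-0.0, 0.0, -8.65, -37.8, 22.6, 0.0, 15], [-0.0, 0.0, -8.64, -40.7, 16.8, 0.0, 15]]
end [498. -44. 370.] [180.   0.  91.]
```

{"api": "jog_arm", "payload": {
  "motion": [
    [0,0,-8.65,-12,42,0,15],
    [0,0,-8.65,-18,40,0,15],
    [0,0,-8.65,-24,37,0,15],
    [0,0,-8.65,-29,33,0,15],
    [0,0,-8.65,-34,28,0,15],
    [0,0,-8.65,-38,23,0,15],
    [0,0,-8.6,-41,17,0,15],
    [0,0,0,0,0,0,15],
    [0,0,0,0,0,0,15]
  ]
}}

```text
t: 6.62
eef_pos: [498.2, -43.8, 369.5]
tcp_rot: [-3.141, -0.001, 1.586]
ft_force: [-0.5, 0.5, -1.5]
opening: 0.263
grip_force: 30.0
```

```bash
cat >> h.py <<'E'
def fastener(c,near,f=None,ztop=135.5):
    """ring-dot and slot geometry of the head near a world xy; rectified 0.25 mm/pixel top view"""
    g=np.arange(-30,30,.25); X,Y=np.meshgrid(g+near[0],near[1]-g)   # image: right=+x, up=+y
    P=np.stack([X,Y,np.full_like(X,ztop),np.ones_like(X)],-1)@c["world_to_cam"].T
    K=c["camera_matrix"]; d=-P[...,2]
    u=(K[0,0]*P[...,0]/d+K[0,2]).astype(np.float32); v=(-K[1,1]*P[...,1]/d+K[1,2]).astype(np.float32)
    t=cv2.remap(c["color"],u,v,cv2.INTER_CUBIC)
    if f: cv2.imwrite('pics/'+f,cv2.resize(t[:,:,::-1],None,fx=2,fy=2))
    W=cloud(c); m=(W[...,2]>132)&(W[...,2]<140)&(np.hypot(W[...,0]-near[0],W[...,1]-near[1])<28)
    print('head by depth',cv2.minEnclosingCircle(W[m][:,:2].astype(np.float32)),W[m].mean(0),m.sum())
    gray=cv2.cvtColor(t,cv2.COLOR_RGB2GRAY); hsv=cv2.cvtColor(t,cv2.COLOR_RGB2HSV)
    b=((gray>120)&(hsv[...,1]<60)).astype(np.uint8); b=cv2.morphologyEx(b,cv2.MORPH_OPEN,np.ones((5,5)))
    return t,b,X,Y
E
python3 - <<'E'
from h import *
s=env.state(); print(s['t'],s['eef_pos'],np.degrees(s['tcp_rot']),s['opening'])
c=shot("wrist","wrist2.png")
rs=env.recognise("wrist","left_slot"); near=None
for r in rs:
    w=onplane(c,*r['location'],135.5); print(r,w)
    if near is None: near=w[:2]
fastener(c,near,"left1.png")
a=cv2.imread('pics/wrist2.png'); b=cv2.imread('pics/left1.png'); 
b=cv2.resize(b,(480,480)); o=np.hstack([cv2.resize(a,(320,240)).copy(),np.zeros((240,1,3),np.uint8)])
out=np.zeros((480,800,3),np.uint8); out[:240,:320]=cv2.resize(a,(320,240)); out[:,320:]=b
cv2.imwrite('pics/left1v.png',out)
E
```

```text
6.625 [498.20130793 -43.80544403 369.4731381 ] [-1.79959881e+02 -3.08219004e-02  9.08433389e+01] 0.2632374142075827
{'location': [321.7, 138.2], 'score': 0.67} [498.73790785  35.44320277 135.5       ]
head by depth ((499.24371337890625, 33.31742858886719), 17.924055099487305) [499.3314725   33.41018055 135.61938131] 1073
```

View pics/left1v.png

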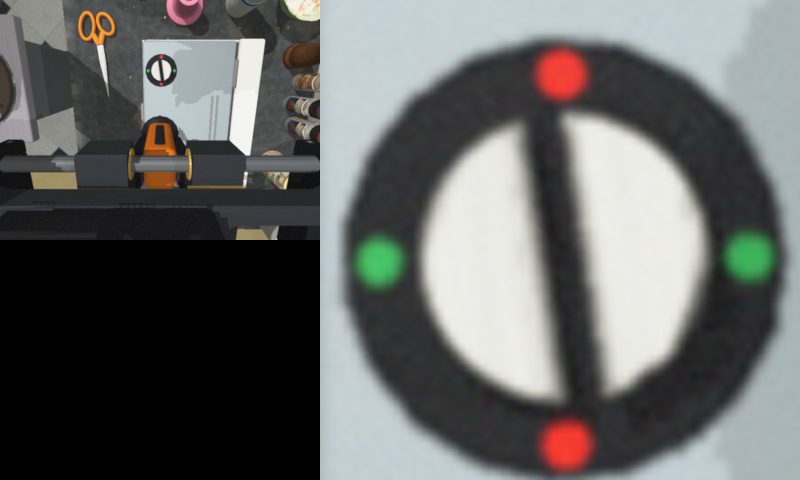

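The crop shows the left slot leaning about 9.6° anticlockwise from y, so its direction is about 99.6°. Its centre is at (564,257), giving world (499.2, 33.3). The red dots at (561,75) and (567,446) give a unit yaw of about 0.9°. Next I'll check the handle's lateral offset in the hand.

```bash
python3 - <<'E'
from h import *
s=env.state(); c=shot("wrist"); M=R.from_euler('xyz',s['tcp_rot']).as_matrix()
T=(cloud(c)-s['eef_pos'])@M
C=c["color"].astype(int); org=(C[...,0]>180)&(C[...,2]<90)&(C[...,0]-C[...,1]>50)
m=org&(abs(T[...,0])<40)&(abs(T[...,1])<30)&(T[...,2]>15)&(T[...,2]<60)
print(m.sum(),np.nanpercentile(T[m],[1,50,99],axis=0).round(2))
# blade and guard silhouettes
g=(abs(T[...,0])<40)&(abs(T[...,1])<40)&(T[...,2]>95)&(T[...,2]<112); print('guard',g.sum(), np.nanpercentile(T[g],[1,50,99],axis=0).round(2) if g.any() else '')
plan([499.2,33.3,340],99.6,2,15)
E
```

```text
847 [[ 12.56 -11.18  24.46]
 [ 15.99  -5.23  29.86]
 [ 17.19   9.8   59.26]]
guard 1243 [[  0.19 -21.37  95.62]
 [ 15.11  -0.4  106.06]
 [ 21.87  20.9  109.73]]
[[0.0, -0.01, -4.31, 38.2, 1.1, 14.9, 15], [0.0, -0.0, -4.31, 38.0, 4.0, 14.9, 15]]
end [499.2  33.3 340. ] [180.   -0.   99.6]
```

{"api": "jog_arm", "payload": {
  "motion": [
    [0,0,-4.3,38.2,1.3,15,15],
    [0,0,-4.3,38.2,4.2,15,15],
    [0,0,0,0,0,20,15],
    [0,0,0,0,0,6,15],
    [0,0,0,0,0,0,15],
    [0,0,0,0,0,0,15]
  ]
}}

```text
t: 7.52
eef_pos: [500.0, 32.3, 314.4]
tcp_rot: [3.141, 0.0, 1.737]
ft_force: [-0.3, -0.1, -1.7]
opening: 0.262
grip_force: 30.0
```

```bash
python3 - <<'E'
from h import *
s=env.state(); print(s['t'],s['eef_pos'],np.degrees(s['tcp_rot']),s['ft_force'],s['moment'])
plan([499.5,33.6,302.5],99.6,1,15)
c=shot("side","sd1.png")
K=c["camera_matrix"]
i=c["color"][220:310,280:390,::-1]; cv2.imwrite('pics/sd1c.png',cv2.resize(i,None,fx=6,fy=6,interpolation=cv2.INTER_CUBIC))
E
```

```text
7.525 [500.04920176  32.34982774 314.41169435] [1.79940659e+02 9.14964857e-03 9.95263725e+01] [-0.27540712 -0.13120402 -1.69139441] [-0.10954211  0.04250148  0.02238466]
[[0.06, 0.01, -0.07, 1.3, -0.3, 11.9, 15]]
end [499.6  33.6 302.5] [-180.    -0.    99.6]
```

View pics/sd1c.png

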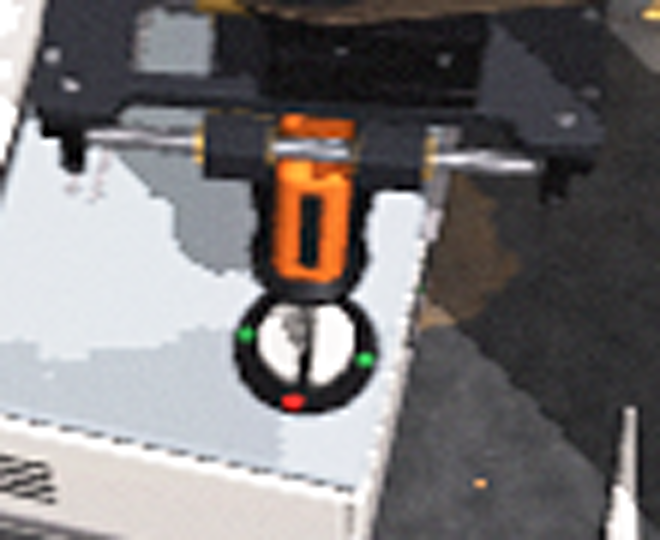

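The blade hangs right above the left slot, crop (305,330), and is aligned with it. I'll lower it in now.

{"api": "jog_arm", "payload": {
  "motion": [
    [0,0,0,1.3,-0.3,3,15],
    [0,0,0,0,0,4,15],
    [0,0,0,0,0,3,15],
    [0,0,0,0,0,2,15],
    [0,0,0,0,0,0,15]
  ]
}}

```text
t: 8.2
eef_pos: [499.4, 33.8, 301.7]
tcp_rot: [-3.142, -0.0, 1.738]
ft_force: [-0.7, 0.6, -0.7]
opening: 0.261
grip_force: 30.0
```

{"api": "jog_arm", "payload": {
  "motion": [
    [0,0,-10,0,0,0,15],
    [0,0,-10,0,0,0,15],
    [0,0,-10,0,0,0,15],
    [0,0,-10,0,0,0,15],
    [0,0,-10,0,0,0,15],
    [0,0,-10,0,0,0,15],
    [0,0,-10,0,0,0,15],
    [0,0,-8,0,0,0,15],
    [0,0,0,0,0,0,15]
  ]
}}

```text
t: 9.32
eef_pos: [499.3, 33.7, 301.7]
tcp_rot: [-3.141, -0.0, 3.098]
ft_force: [-1.1, -1.1, -0.5]
opening: 0.261
grip_force: 30.0
```

```bash
python3 - <<'E'
from h import *
s=env.state(); print(s['t'],s['eef_pos'],np.degrees(s['tcp_rot']),s['ft_force'],s['moment'])
E
```

```text
9.325 [499.25464142  33.70445139 301.71911724] [-1.79990823e+02 -1.41408813e-02  1.77508931e+02] [-1.10085891 -1.13074866 -0.47869989] [-0.28199538  0.26537966 -0.02880515]
```

{"api": "jog_arm", "payload": {
  "motion": [
    [0,0,-5,0,0,0,15],
    [0,0,-4,0,0,0,15],
    [0,0,-2,0,0,0,15],
    [0,0,0,0,0,0,15]
  ]
}}

```text
t: 9.82
eef_pos: [499.3, 33.7, 301.7]
tcp_rot: [-3.141, -0.0, -2.994]
ft_force: [-1.6, -2.7, 0.0]
opening: 0.266
grip_force: 30.0
```

```bash
python3 - <<'E'
from h import *
s=env.state(); print(s['t'],s['eef_pos'],np.degrees(s['tcp_rot']),s['ft_force'],s['moment'])
E
```

```text
9.825 [499.26643023  33.71864351 301.73033476] [-1.79993898e+02 -9.88926728e-03 -1.71554379e+02] [-1.62795885 -2.69217397  0.0272103 ] [-0.46384487  0.39399114 -0.05403178]
```

{"api": "jog_arm", "payload": {
  "motion": [
    [0,0,4,0,0,0,15],
    [0,0,2.5,0,0,0,15],
    [0,0,0,0,0,-5,15],
    [0,0,0,0,0,-15,15],
    [0,0,0,0,0,-50,15],
    [0,0,0,0,0,0,15]
  ]
}}

```text
t: 10.58
eef_pos: [500.1, 33.8, 375.7]
tcp_rot: [-3.141, 0.007, -3.105]
ft_force: [-0.3, 0.2, -2.4]
opening: 0.261
grip_force: 30.0
```

```bash
python3 - <<'E'
from h import *
s=env.state(); print(s['t'],s['eef_pos'],np.degrees(s['tcp_rot']),s['moment'])
plan([502,-236,371.7],96,9,15,start=[*s['eef_pos'],np.degrees(s['tcp_rot'][2])%360])
E
```

```text
10.575 [500.08401789  33.81740146 375.74178823] [-179.97047823    0.40074229 -177.92550903] [0.04288421 0.07325432 0.01022942]
[[-0.0, -0.0, 9.56, 0.9, -30.0, 0.4, 15], [-0.0, -0.0, 9.57, -4.1, -29.7, 0.5, 15], [-0.0, -0.0, 9.56, -9.0, -28.6, 0.4, 15], [-0.0, -0.0, 9.57, -13.6, -26.7, 0.5, 15], [-0.0, -0.0, 9.56, -17.9, -24.1, 0.4, 15], [-0.0, -0.0, 9.56, -21.6, -20.7, 0.5, 15], [-0.0, -0.0, 9.57, -24.8, -16.9, 0.4, 15], [-0.0, -0.0, 9.56, -27.2, -12.5, 0.5, 15], [-0.0, -0.0, 9.56, -29.0, -7.9, 0.4, 15]]
end [ 502.  -236.1  371.7] [180.   0.  96.]
```

{"api": "jog_arm", "payload": {
  "motion": [
    [0,0,9.6,1,-30,0,15],
    [0,0,9.6,-4,-30,0,15],
    [0,0,9.6,-9,-29,0,15],
    [0,0,9.6,-14,-27,0,15],
    [0,0,9.6,-18,-24,0,15],
    [0,0,9.6,-22,-21,0,15],
    [0,0,9.6,-25,-17,0,15],
    [0,0,9.6,-27,-13,0,15],
    [0,0,9.6,-29,-8,0,15],
    [0,0,0,0,0,0,15]
  ]
}}

```text
t: 11.82
eef_pos: [499.7, -239.4, 371.2]
tcp_rot: [-3.141, -0.0, 1.667]
ft_force: [-0.0, -0.7, -1.0]
opening: 0.263
grip_force: 30.0
```

```bash
python3 - <<'E'
from h import *
s=env.state(); print(s['t'],s['eef_pos'],np.degrees(s['tcp_rot']),s['opening'])
c=shot("wrist","wrist3.png")
rs=env.recognise("wrist","right_slot")
for r in rs: print(r,onplane(c,*r['location'],135.5))
near=np.array([502.4,-156.5])
fastener(c,near,"right1.png")
b=cv2.imread('pics/right1.png')
c2=shot("side"); fastener(c2,np.array([497.,34.]),"left2.png"); d=cv2.imread('pics/left2.png')
cv2.imwrite('pics/both.png',np.hstack([cv2.resize(d,(320,320)),cv2.resize(b,(480,480))[:320] if 0 else cv2.resize(b,(320,320))]))
M=R.from_euler('xyz',s['tcp_rot']).as_matrix(); T=(cloud(c)-s['eef_pos'])@M
g=(abs(T[...,0])<40)&(abs(T[...,1])<40)&(T[...,2]>95)&(T[...,2]<112); print('guard',np.nanpercentile(T[g],[1,50,99],axis=0).round(2))
E
```

```text
11.825 [ 499.70964157 -239.36560064  371.24249355] [-1.79970935e+02 -2.20987005e-02  9.55066115e+01] 0.26309504321562993
{'location': [333.8, 134.2], 'score': 0.58} [ 504.18157072 -155.85296594  135.5       ]
head by depth ((501.8995666503906, -156.70855712890625), 17.920475006103516) [ 501.91047253 -156.60046859  135.70372023] 1072
head by depth ((495.76739501953125, 34.81386947631836), 19.40478515625) [496.66807816  34.47757974 135.12526768] 144
guard [[  0.19 -21.62  95.72]
 [ 15.05  -0.4  106.08]
 [ 21.85  21.14 109.9 ]]
```

View pics/both.png

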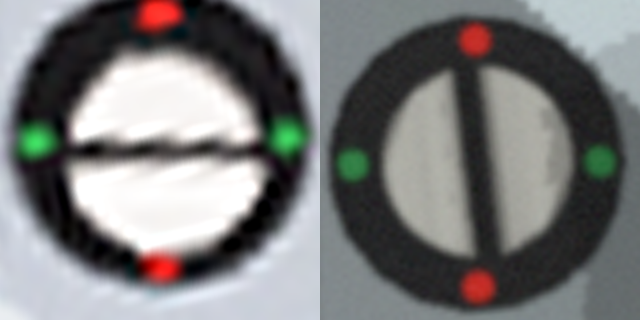

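The left slot now points at the green dots, crop (36,142)–(288,140), so it is released. The right slot runs (465,70)–(489,255), yaw about 97.4°, with its centre at world (502.3, -156.2).

```bash
python3 - <<'E'
from h import *
plan([502.3,-156.2,341],97.4,2,15)
E
```

```text
[[-0.01, -0.03, -0.8, 40.2, 5.3, 15.3, 15], [-0.0, -0.0, -0.81, 40.2, 5.9, 15.3, 15]]
end [ 502.3 -156.2  341. ] [-180.    -0.    97.4]
```

{"api": "jog_arm", "payload": {
  "motion": [
    [0,0,-0.8,40,5.3,15,15],
    [0,0,-0.8,40,5.9,15,15],
    [0,0,0,0,0,20,15],
    [0,0,0,0,0,6,15],
    [0,0,0,0,0,0,15],
    [0,0,0,0,0,0,15]
  ]
}}

```text
t: 12.72
eef_pos: [502.8, -157.5, 316.4]
tcp_rot: [3.141, 0.0, 1.697]
ft_force: [-0.5, -0.3, -1.8]
opening: 0.262
grip_force: 30.0
```

```bash
python3 - <<'E'
from h import *
s=env.state(); print(s['t'],s['eef_pos'],np.degrees(s['tcp_rot']),s['ft_force'],s['moment'])
plan([502.3,-156.2,303],97.4,1,15)
E
```

```text
12.725 [ 502.79857507 -157.49683117  316.36292879] [1.79950215e+02 2.53071220e-02 9.72569659e+01] [-0.53599626 -0.3107019  -1.77441719] [-0.07145025  0.06544263 -0.01292285]
[[0.05, 0.03, -0.14, 1.4, -0.3, 13.4, 15]]
end [ 502.3 -156.2  303. ] [-180.    -0.    97.4]
```

{"api": "jog_arm", "payload": {
  "motion": [
    [0,0,0,1.2,-0.3,4,15],
    [0,0,0,0,0,4,15],
    [0,0,0,0,0,3,15],
    [0,0,0,0,0,2.5,15],
    [0,0,0,0,0,0,15]
  ]
}}

```text
t: 13.35
eef_pos: [502.2, -156.1, 302.0]
tcp_rot: [-3.141, -0.0, 1.697]
ft_force: [0.7, -0.1, -1.1]
opening: 0.264
grip_force: 30.0
```

{"api": "jog_arm", "payload": {
  "motion": [
    [0,0,-10,0,0,0,15],
    [0,0,-10,0,0,0,15],
    [0,0,-10,0,0,0,15],
    [0,0,-10,0,0,0,15],
    [0,0,-10,0,0,0,15],
    [0,0,-10,0,0,0,15],
    [0,0,-8,0,0,0,15],
    [0,0,0,0,0,0,15]
  ]
}}

```text
t: 14.35
eef_pos: [502.2, -156.2, 302.7]
tcp_rot: [-3.141, 0.0, 2.883]
ft_force: [-2.4, -1.3, 4.1]
opening: 0.261
grip_force: 30.0
```

{"api": "jog_arm", "payload": {
  "motion": [
    [0,0,-6,0,0,0,15],
    [0,0,-6,0,0,0,15],
    [0,0,-5,0,0,0,15],
    [0,0,-4,0,0,0,15],
    [0,0,-2,0,0,0,15],
    [0,0,0,0,0,0,15]
  ]
}}

```text
t: 15.1
eef_pos: [502.2, -156.2, 302.4]
tcp_rot: [-3.141, 0.0, -2.999]
ft_force: [-2.3, -2.2, 4.2]
opening: 0.266
grip_force: 30.0
```

```bash
python3 - <<'E'
from h import *
s=env.state(); print(s['t'],s['eef_pos'],np.degrees(s['tcp_rot']),s['ft_force'],s['moment'])
E
```

```text
15.1 [ 502.15025955 -156.20695986  302.423986  ] [-1.79976798e+02  8.76821998e-03 -1.71855391e+02] [-2.33046534 -2.17209493  4.19607259] [-0.50491208  0.76386924 -0.05007577]
```

{"api": "jog_arm", "payload": {
  "motion": [
    [0,0,4,0,0,0,15],
    [0,0,2.5,0,0,0,15],
    [0,0,0,0,0,-10,15],
    [0,0,0,0,0,-15,15],
    [0,0,0,0,0,-20,15],
    [0,0,0,0,0,-35,15],
    [0,0,0,0,0,-20,15],
    [0,0,0,0,0,0,15]
  ]
}}

```text
t: 16.1
eef_pos: [502.1, -156.0, 403.7]
tcp_rot: [-3.141, 0.002, -3.111]
ft_force: [0.1, -0.1, -3.0]
opening: 0.26
grip_force: 30.0
```

```bash
python3 - <<'E'
from h import *
s=env.state(); print(s['t'],s['eef_pos'],np.degrees(s['tcp_rot']),s['ft_force'],s['moment'])
c=shot("side","sd2.png"); W=cloud(c)
m=(W[...,0]>470)&(W[...,0]<530)&(W[...,1]>-30)&(W[...,1]<110)&(W[...,2]>100); print('z front',np.nanpercentile(W[m][:,2],[5,50,95]))
i=c["color"][170:330,220:420,::-1]; cv2.imwrite('pics/sd2c.png',cv2.resize(i,None,fx=3.5,fy=3.5,interpolation=cv2.INTER_CUBIC))
plan([420,214,380],30.5,14,15,start=[502.2,-156.2,402,181.6])
E
```

```text
16.1 [ 502.09040861 -155.98219282  403.74239204] [-1.79948515e+02  1.18720908e-01 -1.78228546e+02] [ 0.05163744 -0.09658913 -2.95155167] [0.01184223 0.04592296 0.02121833]
z front [112.99122666 153.76586877 163.61233463]
[[0.0, -0.0, 10.79, 5.1, 26.6, 1.6, 15], [-0.0, -0.0, 10.8, 10.0, 25.2, 1.6, 15], [-0.0, -0.0, 10.79, 14.6, 22.8, 1.6, 15], [-0.0, -0.0, 10.79, 18.6, 19.7, 1.6, 15], [-0.0, -0.0, 10.79, 21.9, 15.9, 1.6, 15], [-0.0, -0.0, 10.8, 24.5, 11.5, 1.6, 15], [-0.0, -0.0, 10.79, 26.2, 6.7, 1.5, 15], [-0.0, -0.0, 10.79, 27.0, 1.7, 1.6, 15], [-0.0, -0.0, 10.8, 26.9, -3.4, 1.5, 15], [-0.0, -0.0, 10.79, 25.8, -8.4, 1.6, 15], [-0.0, -0.0, 10.79, 23.7, -13.1, 1.5, 15], [-0.0, -0.0, 10.79, 20.9, -17.3, 1.6, 15], [-0.0, -0.0, 10.8, 17.2, -20.9, 1.5, 15], [-0.0, -0.0, 10.79, 13.0, -23.8, 1.6, 15]]
end [420. 214. 380.] [180.    0.   30.5]
```

View pics/sd2c.png

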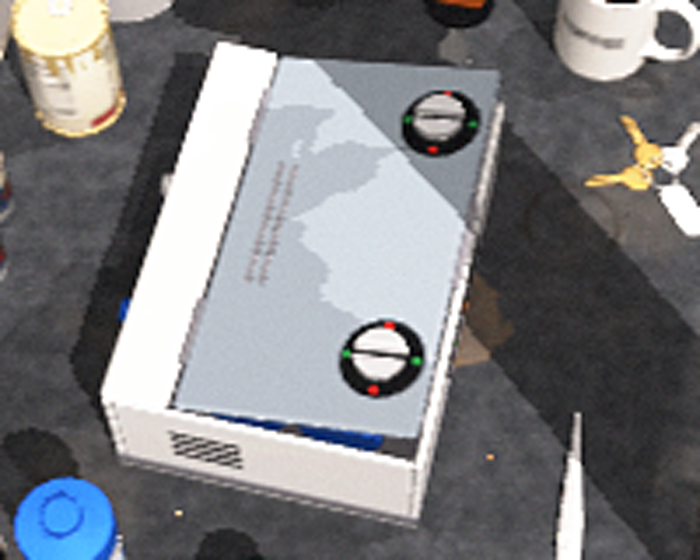

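The panel has sprung ajar, and both slots point at the green dots, crop (383,355) and (440,118). Next the driver goes back to its holder.

{"api": "jog_arm", "payload": {
  "motion": [
    [0,0,0,5,30,0,15],
    [0,0,0,8,48,0,15],
    [0,0,0,8,48,0,15],
    [0,0,0,8,48,0,15],
    [0,0,0,8,48,0,15],
    [0,0,0,8,48,0,15],
    [0,0,0,8,48,0,15],
    [0,0,0,8,48,10,15],
    [0,0,0,6,32,30,15],
    [0,0,0,2,14,50,15]
  ]
}}

```text
t: 17.4
eef_pos: [419.8, 255.2, 311.2]
tcp_rot: [3.141, 0.001, -3.109]
ft_force: [-0.0, 0.1, -1.4]
opening: 0.262
grip_force: 30.0
```

{"api": "jog_arm", "payload": {
  "motion": [
    [0,0,0,0,0,30,15],
    [0,0,0,0,0,15,15],
    [0,0,0,0,0,0,15],
    [0,0,0,0,0,0,15]
  ]
}}

```text
t: 17.9
eef_pos: [420.6, 253.6, 267.5]
tcp_rot: [3.142, -0.0, -3.111]
ft_force: [-0.2, -0.7, -1.5]
opening: 0.261
grip_force: 30.0
```

```bash
python3 - <<'E'
from h import *
s=env.state(); print(s['t'],s['eef_pos'],np.degrees(s['tcp_rot']),s['ft_force'])
plan([420.2,253.6,s['eef_pos'][2]],180,1,15,start=[*s['eef_pos'],np.degrees(s['tcp_rot'][2])%360])
for n in("side","wrist"):
    c=shot(n); W=cloud(c)
    q=(abs(W[...,2]-70)<5)&(abs(W[...,0]-420)<40)&(abs(W[...,1]-254)<40)
    print(n,q.sum(), cv2.minEnclosingCircle(W[q][:,:2].astype(np.float32)) if q.any() else '')
E
```

```text
17.9 [420.61780272 253.562368   267.47301456] [ 1.79996298e+02 -2.90858802e-03 -1.78248586e+02] [-0.18993707 -0.67228344 -1.50600264]
[[0.0, -0.0, 1.75, 0.4, 0.1, 0.0, 15]]
end [420.2 253.7 267.5] [ 180.    0. -180.]
side 38 ((418.5389404296875, 253.0602569580078), 22.930665969848633)
wrist 838 ((420.1318664550781, 252.69996643066406), 23.337194442749023)
```

{"api": "jog_arm", "payload": {
  "motion": [
    [0,0,0,0.3,-0.5,20,15],
    [0,0,0,0,0,30,15],
    [0,0,0,0,0,20,15],
    [0,0,0,0,0,10,15],
    [0,0,0,0,0,4.5,15],
    [0,0,0,0,0,0,15],
    [0,0,0,0,0,0,15]
  ]
}}

```text
t: 18.88
eef_pos: [420.5, 253.2, 183.3]
tcp_rot: [3.141, 0.001, -3.111]
ft_force: [-0.4, 0.0, -1.1]
opening: 0.259
grip_force: 30.0
```

{"api": "jog_arm", "payload": {
  "motion": [
    [0,0,0,0,0,1,15],
    [0,0,0,0,0,0.3,15],
    [0,0,0,0,0,0,15],
    [0,0,0,0,0,0,30],
    [0,0,0,0,0,0,40],
    [0,0,0,0,0,0,60],
    [0,0,0,0,0,0,80],
    [0,0,0,0,0,0,90],
    [0,0,0,0,0,0,90],
    [0,0,0,0,0,0,90]
  ]
}}

```text
t: 20.12
eef_pos: [420.3, 253.1, 181.4]
tcp_rot: [3.142, 0.0, -3.111]
ft_force: [0.1, 1.0, 0.2]
opening: 0.887
grip_force: 0.0
```

{"api": "jog_arm", "payload": {
  "motion": [
    [0,0,0,0,0,-15,90],
    [0,0,0,0,0,-30,90],
    [0,0,0,0,0,-50,90],
    [0,0,0,0,0,-50,90],
    [0,0,0,-50,-30,-20,90],
    [0,0,0,0,0,0,90],
    [0,0,0,0,0,0,90]
  ]
}}

```text
t: 21.0
eef_pos: [470.7, 224.5, 345.8]
tcp_rot: [-3.141, -0.001, -3.112]
ft_force: [0.4, 0.9, -0.5]
opening: 0.943
grip_force: 0.0
```

```bash
python3 - <<'E'
from h import *
s=env.state(); print(s['t'],s['eef_pos'],s['opening'],s['ft_force'])
c=shot("side","sd3.png"); W=cloud(c)
q=(W[...,2]>150)&(W[...,2]<175)&(abs(W[...,0]-420)<40)&(abs(W[...,1]-254)<40); print(q.sum(),W[q].mean(0))
c=shot("wrist"); W=cloud(c); q=(W[...,2]>150)&(W[...,2]<175)&(abs(W[...,0]-420)<40)&(abs(W[...,1]-254)<40); print(q.sum(),W[q].mean(0) if q.any() else '')
E
```

```text
21.0 [470.68029243 224.50005381 345.82279851] 0.9432833931719699 [ 0.4169878   0.85231036 -0.50003024]
194 [418.02561446 254.09755064 156.17382087]
1290 [419.85782891 252.47671529 156.69333298]
```

View pics/sd3.png

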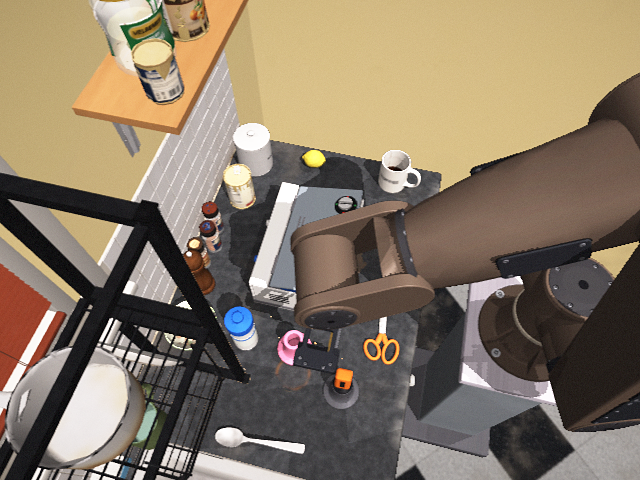

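The driver stands in its dark holder at (343,385). The mug at (396,170) and cartridge at (240,330) haven't moved, and the robot touches nothing.

```bash
python3 -c "
from cell import env
print(env.job_done())"
```

```text
the job is handed in; nothing more can be done
None
```

The job is handed in at about 21 s of the 61 s: both fasteners were given their quarter turn with the screwdriver, the panel sprang ajar, the screwdriver is back in its holder, and the mug and spare cartridge were left where they stood.

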